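# Copy a turned foot's diameter onto the spring slide

### The job

On the transfer gauge, slide the caliper jaw shut on the turned wooden foot that stands between the jaws until it is pressed firmly against the fixed jaw, and leave the jaw closed there. Then pull the spring-return slide out by its round knob until its pointer lines up tip to tip with the pointer of the caliper jaw, and finish still holding it there. Leave the two waiting feet standing where they are.

Things in the scene. Friction and masses are not known exactly. Their poses are not given: they have to be found in the camera images.
- rig: transfer gauge: plywood board 280 x 420 x 18 mm fixed to the bench. Caliper lane (x = -50 mm) and spring slide lane (x = +50 mm) both run along y, a rule with ticks between them; sanding block and pencil lie at x = 118 mm. Origin: at bench height, board centre at (10, -30) mm from it; x away from the robot, y the opening direction of both lanes, z up
- fixed_jaw: origin: middle of the fixed caliper jaw's face, which looks to the gauge's +y; a steel block 20 mm thick behind the face, its top 60 mm above the bench. The foot to be measured stands loose between it and the sliding jaw. Its axes are the gauge's
- caliper_jaw (a joint): sliding caliper jaw: gap between the jaw faces in m, 0 closed, 0.125 wide open; starts at 0.085 to 0.12. Moves along the gauge's y axis (closing is -y), stays where it is left, and drags with about 3 N; only force beyond that presses on the foot
- jaw_grip (a point): where to hold or push the sliding jaw: on the axis of its upright square dark-wood post (22 x 22 mm), 78 mm above the bench; the post's top is 22 mm above this point and its sides are free for 30 mm below it (the face block, 28 mm off on the -y side, is 59 mm high). The post stands 55 mm behind (+y of) the jaw's face. Its axes are the gauge's
- jaw_mark (a point): tip of the sliding jaw's thin dark pointer (3 mm wide), which reaches +x towards the slide, 39 mm above the bench, over the rule. Its axes are the gauge's
- spring_slide (a joint): spring slide: how far it is pulled out of its grey housing along the gauge's +y axis, in m, 0 at rest, at most 0.095. A spring pulls it back with about 2.5 N at rest and 0.8 N more per 10 mm. Its pointer meets the jaw's pointer when this value equals the jaw's gap
- slide_grip (a point): where to hold the slide: on the axis of its upright round dark-wood knob (22 mm in diameter), 78 mm above the bench; the knob's top is 22 mm above this point and it is free for 36 mm below it. Its axes are the gauge's
- slide_mark (a point): tip of the slide's thin dark pointer (3 mm wide), which reaches -x towards the caliper, over the rule; 6 mm from the jaw's pointer tip in x, at the same height. It lines up when both have the same y in the gauge's axes
- foot_slim: the slim one of three turned pale-wood furniture feet: upright cylinder 34 mm in diameter up to 44 mm, a narrower bead above, 68 mm high in all, weighing about 30 to 150 g. Origin: centre of its underside. Any one of the three may be the one standing between the caliper jaws; the other two wait on the gauge's board beyond the fixed jaw
- foot_medium: the medium one of three turned pale-wood furniture feet: upright cylinder 46 mm in diameter up to 44 mm, a narrower bead above, 68 mm high in all, weighing about 30 to 150 g. Origin: centre of its underside. Any one of the three may be the one standing between the caliper jaws; the other two wait on the gauge's board beyond the fixed jaw
- foot_stout: the stout one of three turned pale-wood furniture feet: upright cylinder 58 mm in diameter up to 44 mm, a narrower bead above, 68 mm high in all, weighing about 30 to 150 g. Origin: centre of its underside. Any one of the three may be the one standing between the caliper jaws; the other two wait on the gauge's board beyond the fixed jaw
There are look-alikes about, which are no part of the job. What is shaped like the foot_stout but blue or green is not meant.

How it is judged:
By the outcome, as a careful person would: the job done as asked, in the order asked, and still so for the second after the job is handed in, while the arm keeps its last pose, push and grip.
It also fails if it takes over 48 s, if anything falls off the work surface, if the arm or the gripper's body presses on something with over 40 N, if the wrist force passes 120 N, or if a joint passes its speed limit or range.

### The arm

A 6-joint arm with a two-finger parallel gripper is mounted at the origin on the work surface. World frame = base frame: x ahead of the robot, y to its left, z up, the work surface at z = 0. Lengths are in m, angles in degrees, forces in N, time in s.
With the tool pointing down it reaches from about 0.325 to 0.775 m from the base axis. Payload 5.5 kg.
Tool frame: the origin (TCP) lies at the centre of the arm's flange, where the gripper is bolted on; the fingertips stand 182 mm ahead of it and the grasp point (between the pads) lies 163 mm ahead of it; z points along the fingers, y is the direction in which the jaws open and shut (so a half turn about z gives the same grasp; the last joint's range is limited). The gripper opens to 88 mm and grips with 3 to 60 N. Pads are 20 mm wide; open, the fingers measure 115 mm over their backs; the gripper's body (75 mm by 178 mm) begins 61 mm behind the grasp point.
Start: joints at [67.225, 5.22, 70.514, -0, 104.267, -3.249], TCP at [0.201, 0.566, 0.405] pointing down, gripper open.
Joint ranges: [-164.24, 164.24], [-49.07, 125.15], [9.68, 141.18], [-86.29, 266.29], [3.28, 154.24], [-151.56, 151.56]. Speed limits (degrees/s): [147.25, 147.25, 172.46, 180, 180, 180].

### API

Orientations are given as [roll, pitch, yaw] about the fixed x, y, z axes, in that order (R = Rz(yaw) Ry(pitch) Rx(roll)).
In Python, from station import r gives the robot as it stands. The module is installed in compiled form; this text tells all that it offers. Calls block until the motion is done:
- r.reach(position, orientation): joint-space move of the TCP to a pose.
- r.servo_line(position, rotation=None, speed=0.15): straight line of the TCP; rotation=None keeps the orientation; speed is the mean speed in m/s.
- r.move_joints(angles): joint-space move.
- r.let_go() and r.grab(squeeze=None): open the fingers fully, or close them until they stop; squeeze is the grip in N (None keeps the last).
- r.wait(seconds).
- r.inverse_kinematics(position, orientation): joint angles nearest the present ones, or None.
- r.sense(): the state.
- r.snapshot(name): name is "scene" or "side" or "wrist"; returns a dict with "frame" (384x512x3 uint8, red, green, blue), "fx", "fy", "cx", "cy" (pixels), "R" (3x3) and "t" (3): a world point X has camera coordinates R X + t. Camera axes: x right, y down, z forward; pixel columns grow to the right and rows downward; lengths in m; the calibration is good to about 2 mm. A picture is of the moment at which its call begins. There is no depth.
A pose or a line that the arm cannot do raises r.IKError and nothing moves.
- r.hand_in(): hands the job in, once; it reports no verdict.
The state is a dict: "clock": time; "joints": joint angles; "joint_vel": joint speeds; "joint_torque": joint torques, N m; "tcp_pos": TCP position; "orientation": TCP orientation; "contact_force": force on the tool from outside, world axes, zero at the start; "torque": the same for the moment, N m; "opening": finger opening in m.
Only numpy, scipy, OpenCV 4.12 (cv2) and the standard library are available. Lean on these libraries where they do the work, as an engineer would, in place of code of your own. Each camera call takes 0.05 s, during which the arm holds its last target.

## Working session

There is one attempt and no reset: what is moved stays moved. The work goes in short steps, each a Python script; the robot and the scene stay as the last script left them, time stands still between calls to the robot, and variables do not carry over. Pictures are saved under pics/ and viewed, and the job is handed in when it is done.

```bash
mkdir -p pics
python3 - <<'E'
from station import r
import cv2
s=r.sense();print({k:s[k] for k in('clock','tcp_pos','orientation','contact_force','opening')})
for n in("scene","side","wrist"):
    d=r.snapshot(n);cv2.imwrite(f"pics/{n}0.png",d["frame"][:,:,::-1])
    print(n,d["fx"],d["cx"],d["cy"],(-d["R"].T@d["t"]).round(3))
E
```

```text
{'clock': 0.0, 'tcp_pos': array([0.20058959, 0.56554361, 0.40351346]), 'orientation': array([-1.79890886e+02, -5.31741316e-03,  1.60472089e+02]), 'contact_force': array([-1.08125146,  0.30618859, -0.07565335]), 'opening': 0.08775421925722994}
scene 418.8723207131448 258.93884519365804 192.8237620422645 [0.893 0.261 0.679]
side 414.62111767904065 260.9769842356523 185.9219247809914 [ 0.283 -0.633  0.762]
wrist 339.5167093627209 249.5018953735273 194.85018268306632 [0.136 0.588 0.385]
```

View pics/scene0.png

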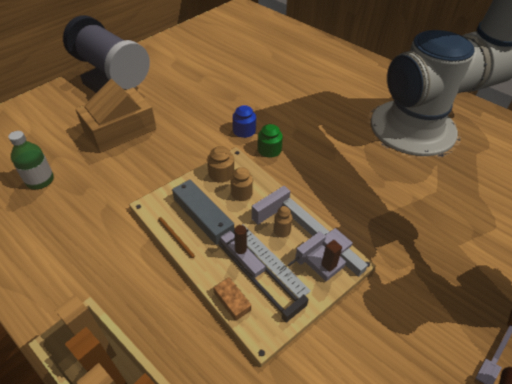

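View pics/side0.png

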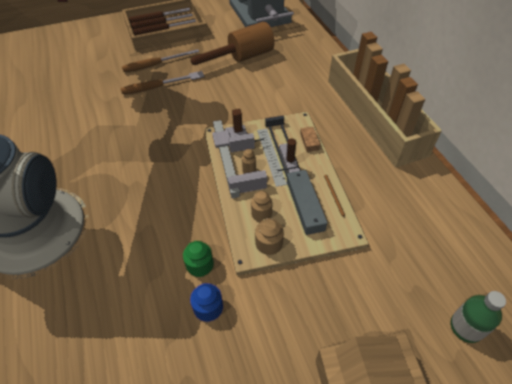

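View pics/wrist0.png

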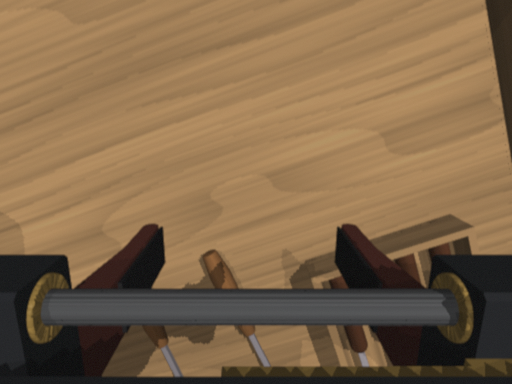

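The slim foot stands between the jaws, with the medium and stout feet waiting. Next I zoom in to measure the board.

Run:
```python
import cv2
a=cv2.imread('pics/scene0.png')[140:370,120:385];cv2.imwrite('pics/s0z.png',cv2.resize(a,None,fx=2.6,fy=2.6,interpolation=cv2.INTER_CUBIC)[:600,:800])
a=cv2.imread('pics/side0.png')[100:285,190:380];cv2.imwrite('pics/d0z.png',cv2.resize(a,None,fx=3.2,fy=3.2,interpolation=cv2.INTER_CUBIC))
```

```text
(no output)
```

View pics/s0z.png

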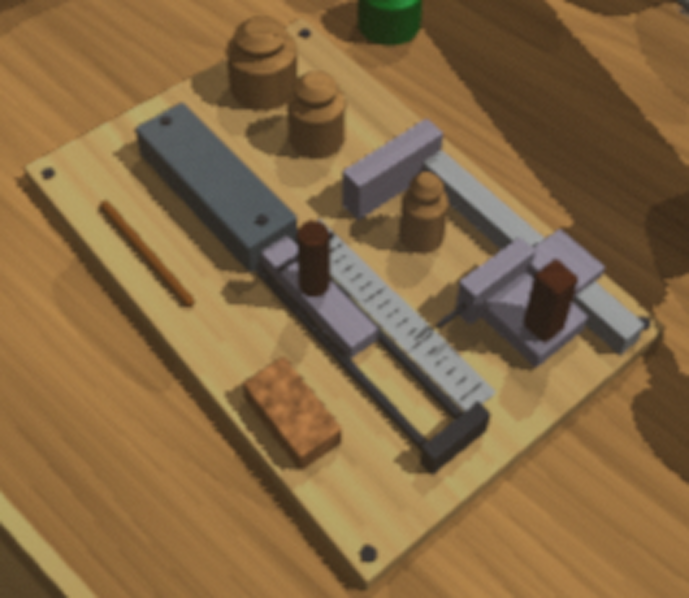

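View pics/d0z.png

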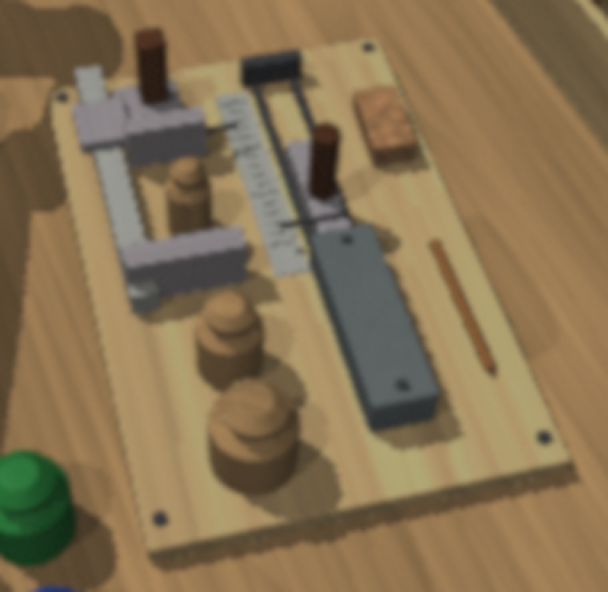

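```bash
cat > h.py <<'E'
import numpy as np, cv2
from scipy.optimize import least_squares
from station import r
def proj(d,X):
    c=d["R"]@np.asarray(X)+d["t"]; return np.array([d["fx"]*c[0]/c[2]+d["cx"],d["fy"]*c[1]/c[2]+d["cy"]])
def ray(d,uv,z):
    v=d["R"].T@np.array([(uv[0]-d["cx"])/d["fx"],(uv[1]-d["cy"])/d["fy"],1]); o=-d["R"].T@d["t"]
    return o+v*(z-o[2])/v[2]
def world(g,p):  # g=(x,y,yaw)
    c,s=np.cos(g[2]),np.sin(g[2]); return np.array([g[0]+c*p[0]-s*p[1],g[1]+s*p[0]+c*p[1],p[2]])
E
cat > fit.py <<'E'
from h import *
ds={n:r.snapshot(n) for n in("scene","side")}
S=lambda u,v:((u+.5)/2.6+120-.5,(v+.5)/2.6+140-.5); D=lambda u,v:((u+.5)/3.2+190-.5,(v+.5)/3.2+100-.5)
C=[(.15,-.24,.018),(.15,.18,.018),(-.13,.18,.018),(-.13,-.24,.018)]
sc=[S(26,172),S(366,572),S(658,330),S(302,18)]; sd=[D(572,462),D(382,40),D(53,90),D(150,550)]
post=(S(557,270),D(151,34)); knob=(S(313,230),D(324,131))
def f(p):
    e=[]
    for c,a,b in zip(C,sc,sd):
        w=world(p,c); e+=[proj(ds["scene"],w)-a,proj(ds["side"],w)-b]
    for x,y,o in((-.05,p[3],post),(.05,p[4],knob)):
        w=world(p,(x,y,.1)); e+=[proj(ds["scene"],w)-o[0],proj(ds["side"],w)-o[1]]
    return np.concatenate(e)
s=least_squares(f,[.45,.1,0,.1,0],loss='soft_l1');p=s.x
print(p.round(4),np.degrees(p[2]));print(f(p).reshape(-1,2).round(1))
print("post",world(p,(-.05,p[3],.078)),"knob",world(p,(.05,p[4],.078)))
def tip(uv,n): 
    w=ray(ds[n],uv,.039);c,s_=np.cos(p[2]),np.sin(p[2]);q=w[:2]-p[:2];return np.array([c*q[0]+s_*q[1],-s_*q[0]+c*q[1]]).round(4)
print("jawtip",tip(S(430,325),"scene"),tip(D(237,127),"side"),"slidetip",tip(D(283,223),"side"))
np.save("g.npy",p)
w=[world(p,(-.05,p[3],.078)),world(p,(.05,p[4],.078))]
for k in w: print(np.hypot(*k[:2]))
E
python3 fit.py
```

```text
[ 0.536  -0.0445 -0.1376  0.1311  0.0056] -7.881322662364085
[[-1.1 -3.1]
 [ 0.6 -0.2]
 [-0.4  3.2]
 [-0.7 -0.9]
 [ 3.4 -2.1]
 [-1.7 -0. ]
 [ 0.4 -1.2]
 [-0.7  0.5]
 [-0.2  1.3]
 [ 0.4  0.8]
 [ 0.2  0.3]
 [ 1.2  0.3]]
post [0.5043969  0.09221344 0.078     ] knob [ 0.58624914 -0.04577295  0.078     ]
jawtip [0.0104 0.0824] [0.0039 0.084 ] slidetip [ 0.0135 -0.018 ]
0.5127568194505449
0.5880333484627772
```

```bash
cat > ov.py <<'E'
from h import *
import sys
p=np.load("g.npy"); ims=[]
for n,(x0,y0),k in(("scene",(120,140),2.6),("side",(190,100),3)):
    d=r.snapshot(n);a=d["frame"][:,:,::-1][y0:y0+200 if n=="side" else y0+230,x0:x0+200 if n=="side" else x0+265]
    a=cv2.resize(a,None,fx=k,fy=k,interpolation=cv2.INTER_CUBIC)
    P=lambda q:tuple(int(v) for v in ((proj(d,world(p,q))-[x0,y0]+.5)*k))
    for z in(.0,.018):
        c=[(.15,-.24,z),(.15,.18,z),(-.13,.18,z),(-.13,-.24,z)]
        for i in range(4): cv2.line(a,P(c[i]),P(c[(i+1)%4]),(0,0,255) if z else (0,255,255),1)
    for x,y in((-.05,p[3]),(.05,p[4])): cv2.line(a,P((x,y,.1)),P((x,y,.042)),(0,255,0),1)
    ims.append(a)
    cv2.imwrite(f"pics/ov_{n}{sys.argv[1]}.png",a)
E
python3 ov.py 1
```

```text
(no output)
```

View pics/ov_scene1.png

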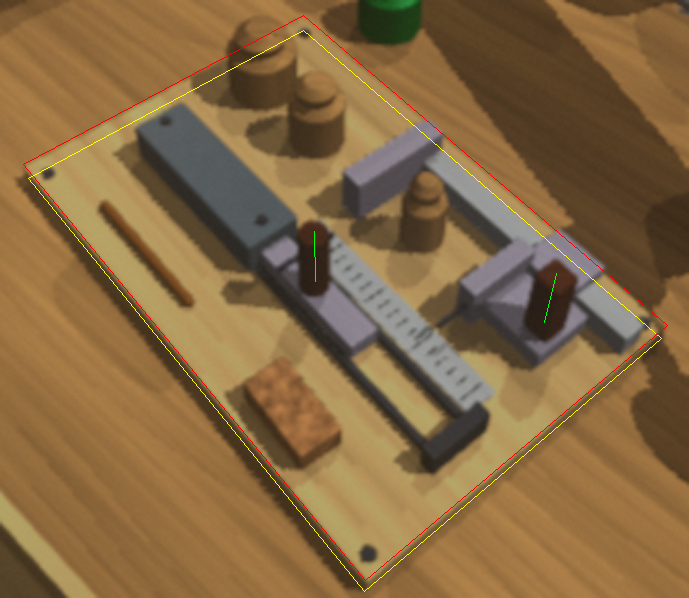

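View pics/ov_side1.png

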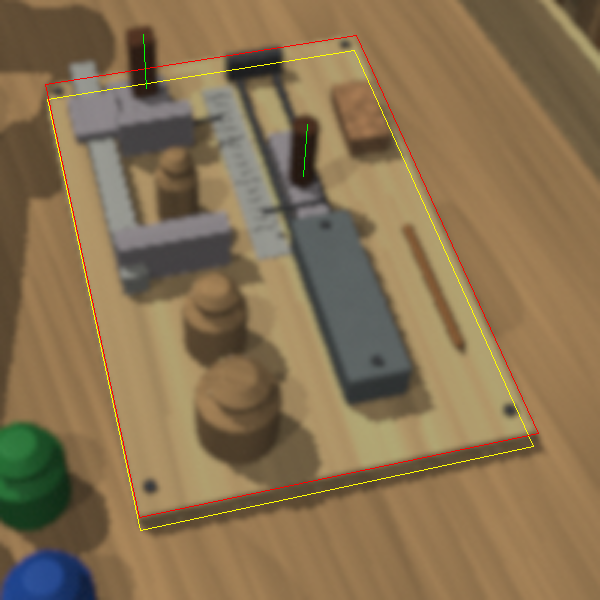

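Run:
```python
from h import *
p=np.load("g.npy"); yaw=180+np.degrees(p[2])
w=world(p,(.06,.05,.42))
q=r.inverse_kinematics(w,[180,0,yaw]);print(q)
r.reach(w,[180,0,yaw])
d=r.snapshot("wrist");cv2.imwrite("pics/w1.png",d["frame"][:,:,::-1])
s=r.sense();print(s["clock"],s["tcp_pos"],s["orientation"],s["contact_force"]); print((-d["R"].T@d["t"]),d["R"][2])
np.savez("w1.npz",**{k:d[k] for k in d})
```

```text
[ -3.53891032   5.78710006  68.35055963   0.         105.86234032
 -85.65758766]
2.875 [ 0.6022147  -0.00229785  0.42002337] [ 1.79988736e+02 -4.96938033e-04  1.72191355e+02] [-0.1774243   1.24311112  0.10044546]
[0.53401974 0.00697325 0.40160539] [ 0.24771006 -0.0347079  -0.96821232]
```

View pics/w1.png

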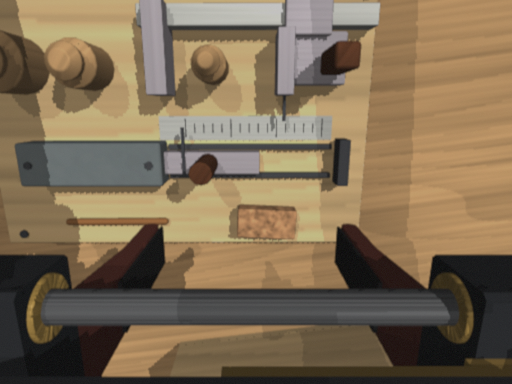

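Run:
```python
import cv2
a=cv2.imread('pics/w1.png')[0:200,130:390];cv2.imwrite('pics/w1z.png',cv2.resize(a,None,fx=3,fy=3,interpolation=cv2.INTER_CUBIC))
```

```text
(no output)
```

View pics/w1z.png

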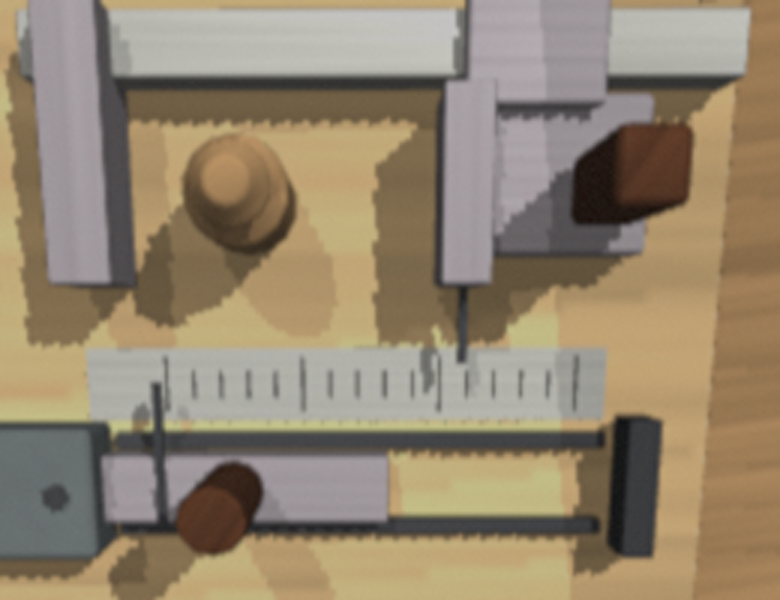

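Run:
```python
from h import *
d=dict(np.load("w1.npz")); Z=lambda u,v:((u+.5)/3+130-.5,(v+.5)/3-.5)
p=np.load("g.npy")
def loc(w):
    c,s=np.cos(p[2]),np.sin(p[2]);q=w[:2]-p[:2];return np.array([c*q[0]+s*q[1],-s*q[0]+c*q[1]]).round(4)
W={}
for n,uv,z in(("post",(653,164),.1),("knob",(213,519),.1),("jawtip",(462,360),.039),("slidetip",(157,383),.039),("fixface_a",(98,10),.06),("fixface_b",(108,283),.06),("jawface",(441,282),.059),("ruleTL",(90,349),.02),("ruleTR",(604,349),.02),("railTL",(110,8),.036),("railTR",(748,8),.036)):
    W[n]=w=ray(d,Z(*uv),z);print(n,w.round(4),loc(w))
print(np.degrees(np.arctan2(*(W["railTR"]-W["railTL"])[:2]*[-1,1])),np.degrees(np.arctan2(*(W["ruleTR"]-W["ruleTL"])[:2]*[-1,1])))
```

```text
post [0.503  0.0928 0.1   ] [-0.0514  0.1315]
knob [ 0.5847 -0.0447  0.1   ] [0.0483 0.0065]
jawtip [0.5514 0.0403 0.039 ] [0.0036 0.0861]
slidetip [ 0.5447 -0.0662  0.039 ] [ 0.0116 -0.0204]
fixface_a [ 0.4326 -0.0591  0.06  ] [-0.1003 -0.0287]
fixface_b [ 0.5108 -0.0718  0.06  ] [-0.0212 -0.0305]
jawface [0.5251 0.0345 0.059 ] [-0.0216  0.0767]
ruleTL [ 0.5299 -0.0921  0.02  ] [ 0.0005 -0.048 ]
ruleTR [0.5554 0.0938 0.02  ] [0.0003 0.1397]
railTL [ 0.4255 -0.0598  0.036 ] [-0.1073 -0.0304]
railTR [0.4536 0.1445 0.036 ] [-0.1075  0.1759]
-7.831004249832738 -7.819167301669758
```

```bash
cat >> h.py <<'E'
G=np.array([.536,-.0445,np.radians(-7.83)])
YAW=180-7.83
ex=np.array([np.cos(G[2]),np.sin(G[2])]); ey=np.array([-ex[1],ex[0]])
def toloc(w): q=np.asarray(w)[:2]-G[:2]; return np.array([q@ex,q@ey])
def st(m=""):
    s=r.sense(); f=s["contact_force"]; print(m,"t%.2f"%s["clock"],"loc",(toloc(s["tcp_pos"])*1e3).round(1),"z%.4f"%s["tcp_pos"][2],"F",round(float(f[:2]@ex),1),round(float(f[:2]@ey),1),round(float(f[2]),1),"op%.4f"%s["opening"]); return s
def line(x,y,z,v=.15): r.servo_line(world(G,(x,y,z)),speed=v)
E
python3 - <<'E'
from h import *
W=np.array([.503,.0928]); L=toloc(W); print(L)
x=L[0]
r.reach(world(G,(x,L[1]+.042,.31)),[180,0,YAW]); r.grab(10); st("hover")
line(x,L[1]+.042,.245,.1); st("down")
y=L[1]+.042
line(x,L[1]-.048,.245,.1) if False else None
while y>L[1]+.014:
    y-=.004; line(x,y,.245,.06); s=st()
    if abs(s["contact_force"][:2]@ey)>12: break
d=r.snapshot("wrist");cv2.imwrite("pics/w2.png",d["frame"][:,:,::-1])
E
```

```text
[-0.0513973   0.13152417]
hover t5.03 loc [-51.4 173.5] z0.3100 F 0.7 -0.1 0.4 op0.0007
down t5.83 loc [-51.2 173.6] z0.2456 F 0.4 -0.1 0.8 op0.0002
 t6.08 loc [-51.2 169.3] z0.2458 F -0.7 0.8 0.6 op0.0003
 t6.33 loc [-51.4 165.3] z0.2451 F -0.0 0.4 0.8 op0.0005
 t6.58 loc [-51.4 161.3] z0.2450 F -0.3 0.7 -0.9 op0.0002
 t6.83 loc [-51.4 157.3] z0.2450 F 0.2 -0.5 0.1 op0.0003
 t7.08 loc [-51.4 153.3] z0.2450 F -0.2 0.8 0.9 op0.0005
 t7.33 loc [-51.4 149.4] z0.2450 F -0.4 1.2 0.3 op0.0006
 t7.58 loc [-51.4 145.3] z0.2450 F -0.4 2.3 1.2 op0.0006
```

View pics/w2.png

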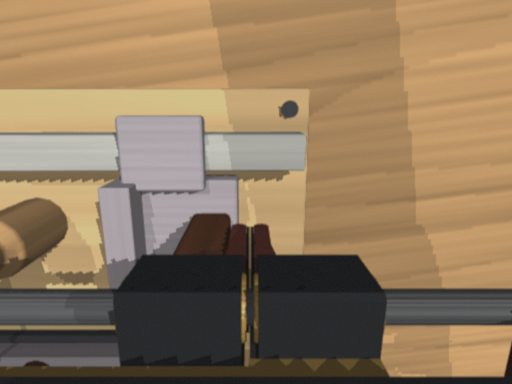

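Run:
```python
from h import *
x=-.0514
line(x,.120,.245,.06); st(); line(x,.090,.245,.06); st()
y=.090
while y>.060:
    y-=.002; line(x,y,.245,.04); s=st()
    if s["contact_force"][:2]@ey>12: break
for n in("wrist","side"):
    d=r.snapshot(n);cv2.imwrite(f"pics/{n}3.png",d["frame"][:,:,::-1])
```

```text
t8.21 loc [-51.4 119.3] z0.2450 F 0.4 -0.9 -0.0 op0.0009
 t8.86 loc [-51.4  89.4] z0.2450 F -0.6 0.2 -0.3 op0.0005
 t9.11 loc [-51.4  88. ] z0.2450 F -0.2 -0.0 0.6 op0.0004
 t9.36 loc [-51.4  86.2] z0.2450 F -0.1 3.0 -0.0 op0.0004
 t9.61 loc [-51.4  84. ] z0.2450 F -0.1 2.6 0.5 op0.0005
 t9.86 loc [-51.4  81.9] z0.2450 F -0.9 3.9 -1.2 op0.0004
 t10.11 loc [-51.5  81. ] z0.2450 F 1.1 9.7 -0.3 op0.0008
 t10.36 loc [-51.5  80.2] z0.2451 F 1.1 16.1 -2.0 op0.0007
```

View pics/wrist3.png

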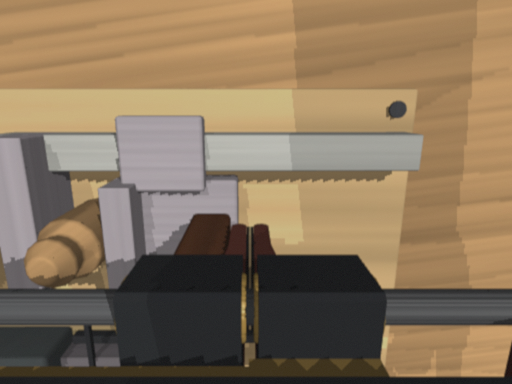

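Run:
```python
from h import *
x=-.0514
line(x,.0745,.245,.03); r.wait(.3); st("push")
line(x,.100,.245,.08); st("back"); line(x,.100,.32,.2)
r.reach(world(G,(.06,.01,.40)),[180,0,YAW]); r.let_go(); st()
d=r.snapshot("wrist");cv2.imwrite("pics/w4.png",d["frame"][:,:,::-1]);np.savez("w4.npz",**d)
a=d["frame"][0:230,130:390,::-1];cv2.imwrite('pics/w4z.png',cv2.resize(a,None,fx=2.6,fy=2.6,interpolation=cv2.INTER_CUBIC))
```

```text
push t11.03 loc [-51.6  79. ] z0.2451 F 1.2 27.8 -2.0 op0.0006
back t11.49 loc [-51.3  99.8] z0.2449 F 0.4 0.3 -1.0 op0.0004
 t14.09 loc [60. 10.] z0.4000 F 0.1 0.4 -0.5 op0.0875
```

View pics/w4.png

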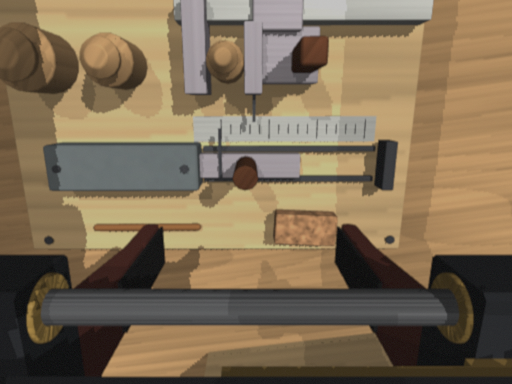

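View pics/w4z.png

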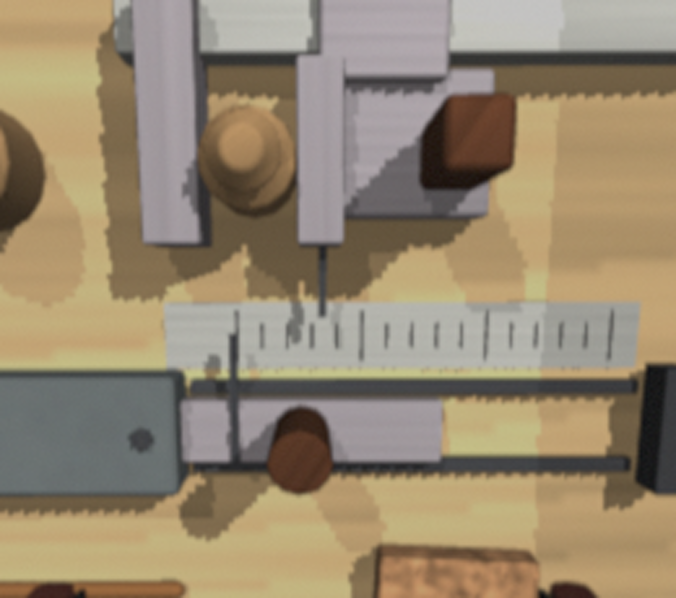

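Run:
```python
from h import *
d=dict(np.load("w4.npz")); Z=lambda u,v:((u+.5)/2.6+130-.5,(v+.5)/2.6-.5)
for n,uv,z in(("post",(480,133),.1),("knob",(300,462),.1),("jawtip",(322,314),.039),("slidetip",(234,336),.039),("jawface",(299,150),.059),("fixface",(197,150),.06)):
    print(n,(toloc(ray(d,Z(*uv),z))*1e3).round(1))
print(toloc([.5847,-.0447]))
```

```text
post [-50.9  59.7]
knob [48.7  5.9]
jawtip [ 3.9 13.6]
slidetip [ 12.1 -20. ]
jawface [-51.6   5.4]
fixface [-51.5 -29.4]
[0.0482732  0.00643648]
```

Run:
```python
from h import *
x,y=.0485,.0063
line(x,y,.33,.2); line(x,y,.246,.1); st("down")
r.grab(40); r.wait(.2); s0=st("grip")
y0=toloc(s0["tcp_pos"])[1]; T=y0+.034
line(x,y+.018,.246,.05); st()
line(x,y+.034,.246,.05); r.wait(.2); s=st()
print("moved",toloc(s["tcp_pos"])[1]-y0)
for n in("wrist","side","scene"):
    d=r.snapshot(n);cv2.imwrite(f"pics/{n}5.png",d["frame"][:,:,::-1]);np.savez(f"{n}5.npz",**d)
```

```text
down t15.64 loc [48.8  6.3] z0.2469 F -0.1 0.4 -0.4 op0.0876
grip t16.88 loc [48.5  6.1] z0.2460 F -0.0 -1.9 -0.2 op0.0214
 t17.38 loc [48.5 24.6] z0.2459 F -0.9 -4.4 -0.6 op0.0215
 t18.05 loc [48.5 39.9] z0.2460 F -0.9 -6.0 0.6 op0.0211
moved 0.03378776161697593
```

View pics/wrist5.png

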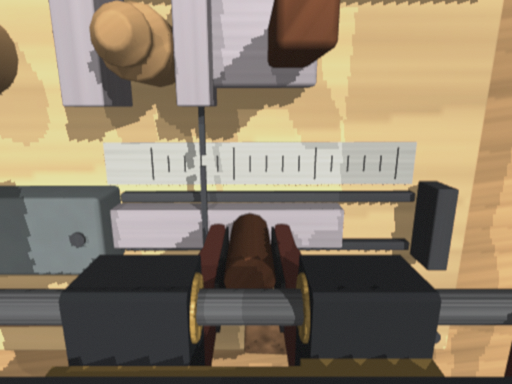

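View pics/side5.png

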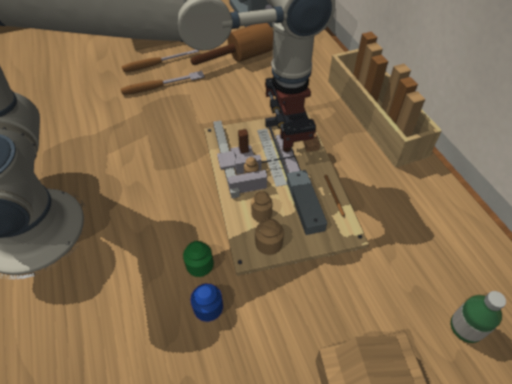

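```bash
cat > z.py <<'E'
from h import *
import sys
d=dict(np.load(sys.argv[1]+".npz"));x0,y0=150,90
a=d["frame"][y0:y0+165,x0:x0+110,::-1];cv2.imwrite('pics/'+sys.argv[1]+'z.png',cv2.resize(a[:120],None,fx=5,fy=5,interpolation=cv2.INTER_CUBIC))
g=cv2.cvtColor(d["frame"],cv2.COLOR_RGB2GRAY).astype(float)
for v in list(range(108,190,3))+list(range(208,236,4)):
    row=g[v,190:216]; b=np.median(row); w=np.clip(b-25-row,0,None)
    if w.sum()<10: print(v,"none");continue
    u=190+(w*np.arange(26)).sum()/w.sum(); print(v,round(u,2),(toloc(ray(d,(u,v),.039))*1e3).round(2),row.min())
E
python3 z.py wrist5
```

```text
108 200.85 [-19.97  13.49] 45.0
111 201.01 [-18.41  13.52] 44.0
114 200.99 [-16.83  13.46] 44.0
117 201.3 [-15.25  13.56] 66.0
120 201.75 [-13.66  13.75] 67.0
123 201.83 [-12.07  13.74] 69.0
126 203.12 [-10.47  14.38] 70.0
129 202.86 [-8.86 14.19] 70.0
132 202.51 [-7.24 13.94] 72.0
135 202.51 [-5.62 13.88] 74.0
138 202.87 [-3.99 14.02] 75.0
141 200.86 [-2.35 12.86] 76.0
144 199.96 [-0.71 12.3 ] 80.0
147 200.21 [ 0.94 12.38] 76.0
150 200.42 [ 2.6  12.44] 74.0
153 200.6 [ 4.27 12.47] 74.0
156 195.28 [5.94 9.45] 119.0
159 195.86 [7.62 9.7 ] 114.0
162 194.95 [9.31 9.13] 117.0
165 197.56 [11.   10.52] 90.0
168 202.11 [12.71 13.01] 76.0
171 202.82 [14.42 13.35] 77.0
174 202.81 [16.14 13.29] 76.0
177 203.03 [17.86 13.36] 78.0
180 202.11 [19.6  12.77] 75.0
183 200.82 [21.34 11.97] 77.0
186 201.17 [23.09 12.11] 74.0
189 201.13 [24.85 12.03] 73.0
208 204.43 [36.17 13.53] 71.0
212 203.67 [38.59 13.01] 80.0
216 204.2 [41.03 13.23] 77.0
220 204.58 [43.49 13.37] 79.0
224 205.74 [45.96 13.97] 75.0
228 210.18 [48.45 16.5 ] 51.0
232 211.27 [50.95 17.07] 51.0
```

View pics/wrist5z.png

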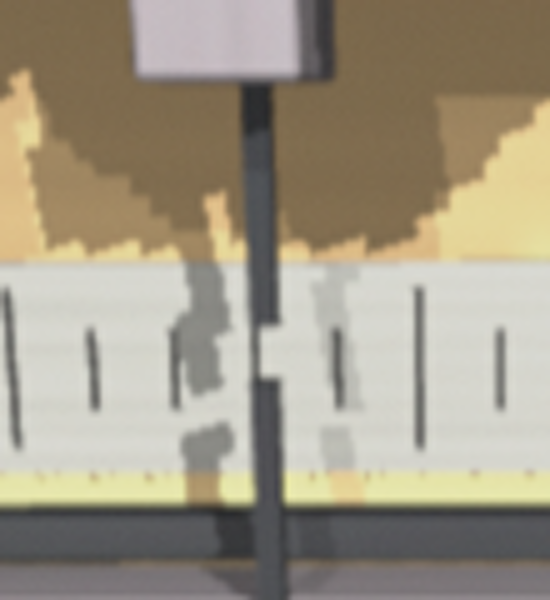

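Run:
```python
from h import *
d=dict(np.load("wrist5.npz"))
g=cv2.cvtColor(d["frame"],cv2.COLOR_RGB2GRAY).astype(float)
for v in (144,146,148,150,152,168,170,172,174,176,178):
    row=g[v,196:212]; w=np.clip(105-row,0,45); u=196+(w*np.arange(16)).sum()/w.sum(); print(v,round(u,2),(toloc(ray(d,(u,v),.039))*1e3).round(2))
s=st()
```

```text
144 202.21 [-0.71 13.54]
146 202.41 [ 0.39 13.62]
148 202.42 [ 1.49 13.59]
150 202.45 [ 2.6  13.56]
152 202.55 [ 3.71 13.58]
168 202.69 [12.71 13.34]
170 202.73 [13.85 13.33]
172 202.97 [14.99 13.42]
174 202.97 [16.14 13.38]
176 203.09 [17.29 13.41]
178 203.04 [18.44 13.34]
 t18.20 loc [48.5 39.9] z0.2460 F -0.9 -5.4 -0.0 op0.0216
```

Run:
```python
from h import *
line(.0485,.0405,.246,.02); r.wait(.5); st()
d=r.snapshot("wrist");cv2.imwrite("pics/w6.png",d["frame"][:,:,::-1])
g=cv2.cvtColor(d["frame"],cv2.COLOR_RGB2GRAY).astype(float)
for v in (146,148,150,152,168,170,172,174,176):
    row=g[v,196:212]; w=np.clip(105-row,0,45); u=196+(w*np.arange(16)).sum()/w.sum(); print(v,round(u,2),(toloc(ray(d,(u,v),.039))*1e3).round(2))
```

```text
t18.95 loc [48.5 40.1] z0.2460 F -0.2 -4.1 -0.4 op0.0215
146 201.98 [ 0.39 13.54]
148 202.22 [ 1.49 13.63]
150 202.24 [ 2.6 13.6]
152 202.35 [ 3.71 13.63]
168 202.72 [12.71 13.52]
170 202.69 [13.85 13.46]
172 202.96 [14.99 13.57]
174 203.08 [16.14 13.6 ]
176 203.11 [17.29 13.58]
```

View pics/w6.png

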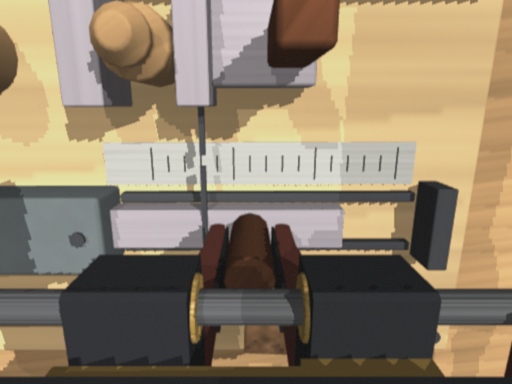

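The pointers meet tip to tip at about column 202.5, rows 153 and 167, and agree to under 0.1 mm. The foot is still clamped and the knob is held.

Run:
```python
from h import *
r.hand_in(); st()
```

```text
the job is handed in; nothing more can be done
the job is handed in; nothing more can be done
```

I closed the caliper jaw on the slim foot, pulled the slide out until the pointers lined up, and handed the job in still holding the knob. The hand-in gave no verdict.

- **Caliper jaw:** I pushed it by its post with closed fingers until the force reached about 28 N, then backed off. A picture afterwards showed the jaw still closed, with a measured gap of about 34.8 mm. The difference between the pointer tips gave 33.6 mm. The foot is 34 mm, so the two readings disagree by about 1 mm but both fit.
- **Slide:** I gripped the knob at 40 N and pulled it out about 34 mm. After a 0.2 mm correction, the wrist camera put both pointer tips at about 13.6 mm along the gauge's y, within 0.1 mm of each other.
- **Forces and time:** The wrist force stayed under 30 N, and the job was ready at about 19 s of the 48 s allowed.
- **Waiting feet:** I did not touch the medium and stout feet. They were still standing in the side picture taken just before that correction.
- **Other disagreement:** The first fit of the board's corners in the scene camera was off by up to 3 pixels. I aimed by the wrist camera instead, which agreed with that fit to within 2 mm on the post and knob.

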